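# Find the worn spring clip on the panel rail and rehouse its panel

## Task

One of the three spring clips on the panel rail has gone weak: tug the panels gently straight up to find the one that slides out of its clip (a sound clip holds easily against 7 N). Move that panel to the empty spare clip on the small stand, centred, and press it down carefully until it is fully home on the ledge. Leave the panels that hold where they are and do not disturb the other things on the table.

Things in the scene. Friction and masses are not known exactly. Their poses are not given: they have to be found in the camera images.
- panel_blue: upright plywood panel, white face to its -x with four dark to light blue stripes; 8 mm thick (x), 56 mm wide (y), 115 mm high (z), about 50 g. Origin: centre of its bottom edge. At first it stands on the ledge of one of the rail's clips, top edge 147 mm above the table; jaws and flare hide its lowest 54 mm
- panel_ochre: upright plywood panel, white face to its -x with four brown to pale ochre stripes; 8 mm thick (x), 56 mm wide (y), 115 mm high (z), about 50 g. Origin: centre of its bottom edge. At first it stands on the ledge of one of the rail's clips, top edge 147 mm above the table; jaws and flare hide its lowest 54 mm
- panel_green: upright plywood panel, white face to its -x with four dark to pale green stripes; 8 mm thick (x), 56 mm wide (y), 115 mm high (z), about 50 g. Origin: centre of its bottom edge. At first it stands on the ledge of one of the rail's clips, top edge 147 mm above the table; jaws and flare hide its lowest 54 mm
- rail: fixed dark wooden rail 64 mm (x) by 236 mm (y), 18 mm high, with three steel spring clips in a row, 74 mm apart, mouths up. Origin: centre of underside; x to the back. The clips look alike. The sound ones hold against a straight upward pull of about 12 to 19 N; in the worn one (any of the three) the panel slides at about 2 to 5 N all the way out (30 mm)
- rail_seat_1 (a point): middle of the ledge of the rail's right-hand (y = -74 mm) clip, 32 mm above the table; axes as rail. The jaws grip the panel above it over 30 mm
- rail_seat_2 (a point): middle of the ledge of the rail's middle clip, 32 mm above the table; axes as rail. The jaws grip the panel above it over 30 mm
- rail_seat_3 (a point): middle of the ledge of the rail's left-hand (y = +74 mm) clip, 32 mm above the table; axes as rail. The jaws grip the panel above it over 30 mm
- stand: the spare: one such clip, empty and sound, on a fixed dark wooden foot 64 mm (x) by 70 mm (y) by 18 mm. Origin: centre of underside; x to the back. Clip 44 mm wide (y): fixed back jaw and sprung, hinged front jaw, upright to 64 mm above the table, then flared apart: the back one to 78 mm (3 mm back), the front one to 86 mm (7 mm out); a thumb tab reaches 34 mm out in front (-x)
- stand_seat (a point): middle of the spare clip's ledge, 32 mm above the table: the place of the middle of a panel's bottom edge; axes as stand, the panel parallel, either face to the front. Empty, the jaws stand 7 mm apart; a panel pushed down spreads them and slides 30 mm to the hard ledge, at about 10 to 25 N. Only the front jaw gives: come in 1 to 2 mm in front of the seat
- putty_rubber: grey putty rubber 26x42x12 mm lying on the table; origin centre of underside
- dipper_1: low round tin with brown medium, 50 mm across, 21 mm high; origin centre of underside
- dipper_2: round tin, 60 mm across, 33 mm high; origin centre of underside
- sanding_block: cork block 40x70x24 mm; origin centre of underside
Mind the look-alikes: they are no part of the job. What is shaped like the panel_green but yellow is not meant.

How it is judged:
By the outcome, as a careful person would: the job done as asked, in the order asked, and still so for the second after the job is handed in, with the robot touching nothing.
It also fails if it takes over 67 s, if anything falls off the work surface, if the arm or the gripper's body presses on something with over 40 N, if the wrist force passes 120 N, or if a joint passes its speed limit or range.

## Robot

A 6-joint arm with a two-finger parallel gripper is mounted at the origin on a cart in front of the work surface, level with it; the furniture and walls round the work are solid. World frame = base frame: x ahead of the robot, y to its left, z up, the work surface at z = 0. Lengths are in mm, angles in rad, forces in N, time in s.
With the tool pointing down it reaches from about 350 to 775 mm from the base axis. Payload 7.3 kg.
Tool frame: the origin (TCP) lies midway between the tips of the shut fingers; the grasp point (between the pads) lies bot.tcp_to_grasp behind it (bot.tcp_to_grasp is the distance from the TCP to the grasp point, in mm); z points along the fingers, y is the direction in which the jaws open and shut (so a half turn about z gives the same grasp; the last joint's range is limited). The gripper opens to 92 mm and grips with 3 to 60 N. Pads are 19 mm wide; open, the fingers measure 130 mm over their backs; the gripper's body (75 mm by 190 mm) begins 47 mm behind the grasp point.
Start: joints at [1.056, 0.342, 1.524, -0, 1.275, -0.146], TCP at [189.247, 489.725, 226.741] pointing down, gripper open.
Joint ranges: [-2.53, 2.53], [-0.77, 2.02], [0.04, 2.7], [-1, 4.14], [0.28, 2.66], [-3.11, 3.11]. Speed limits (rad/s): [2.57, 2.57, 3.14, 3.14, 3.14, 3.14].

## Interface

Orientations are given as [roll, pitch, yaw] about the fixed x, y, z axes, in that order (R = Rz(yaw) Ry(pitch) Rx(roll)).
In Python, from plant import bot gives the robot as it stands.
- The arm moves only by the shell command python3 -m inch 'ROWS'. ROWS is JSON, one flat list of numbers, 7 for each row, row after row: the shift along the world's x, y, z in cm, then the turn, a rotation vector about the world's x, y, z in degrees, then the gripper command: -1 is shut, 1 is fully open, values between are in proportion. In form: [tx, ty, tz, ax, ay, az, fingers, tx, ty, tz, ax, ay, az, fingers, ...]. A call has exactly 5 rows; each row is the pose to reach, as a shift and turn from the pose measured when the call began; what a row does not reach only later rows make up. A row lasts 1/10 s, in which the tool goes at most 50 mm and 8.59 degrees, less where a joint would pass 70% of its speed; a pose out of reach is approached as far as the arm can. A call with a gripper value outside its range is refused whole. The fingers move at their own pace and stop on an object; the grip force is fixed at half the most. Time passes only in rows, so rows that repeat a pose let the fingers close, or fill a call up. It gives the time, the measured TCP pose, the force and the opening at its end, in the units of the state.
- bot.get_obs(): the state, without advancing time (a new reading comes with each control period).
- bot.capture(name): name is "scene" or "side" or "wrist"; returns the picture (480x640x3 uint8, red, green, blue); there is no depth.
- bot.calibration(name): a dict with "fx", "fy", "cx", "cy" (pixels), "cam_to_world" (4x4, takes a point from camera to world coordinates). Camera axes: x right, y down, z forward; pixel columns grow to the right and rows downward; lengths in mm; the calibration is good to about 2 mm. A picture is of the moment at which its call begins: read the wrist's pose just before it. calibration takes no time and is no camera call; for the wrist camera it gives the pose at the moment of the call.
- bot.close_job(): hands the job in, once; it reports no verdict.
The state is a dict: "time": time; "joint_positions": joint angles; "dq": joint speeds; "tau": joint torques, N m; "tool_pos": TCP position; "tcp_rot": TCP orientation; "contact_force": force on the tool from outside, world axes, zero at the start; "moment": the same for the moment, N m; "grip_width": finger opening in mm.
Only numpy, scipy, OpenCV 4.12 (cv2) and the standard library are available. Lean on these libraries where they do the work, as an engineer would, in place of code of your own. Each camera call takes 0.05 s, during which the arm holds its last target.

## Working session

There is one attempt and no reset: what is moved stays moved. The work goes in short steps, Python scripts to look and compute and a shell command to move; the robot and the scene stay as the last step left them, time stands still between calls to the robot, and variables do not carry over. Pictures are saved under pics/ and viewed, and the job is handed in when it is done.

```bash
ls; mkdir -p pics
python3 - <<'E'
from plant import bot
import cv2,numpy as np
print(bot.get_obs(), bot.tcp_to_grasp)
for n in ["scene","side","wrist"]:
    c=bot.calibration(n); print(n,c["fx"],c["fy"],c["cx"],c["cy"],np.round(c["cam_to_world"],3).tolist())
    cv2.imwrite(f"pics/{n}0.png",bot.capture(n)[:,:,::-1])
E
```

```text
pics
{'time': 0.0, 'joint_positions': array([ 1.05598061e+00,  3.42740313e-01,  1.52503420e+00, -1.76211067e-05,
        1.27535878e+00, -1.45996356e-01]), 'dq': array([ 0.00011153,  0.00038293,  0.000172  , -0.00138189,  0.0002354 ,
        0.00085825]), 'tau': array([-1.77945174e-03, -4.31232190e+01, -2.44211984e+01,  7.16698333e-02,
        5.59657509e-02, -1.19008469e-04]), 'tool_pos': array([189.05163365, 489.34717893, 226.02982171]), 'tcp_rot': array([-3.14006595e+00, -2.07459164e-04,  2.77277827e+00]), 'contact_force': array([ 0.5643159 , -0.67463741,  0.29600104]), 'moment': array([ 0.0174355 ,  0.0126065 , -0.02519026]), 'grip_width': 91.75094179598209} 18.8
scene 553.8074052371246 553.8074052371246 325.07667527461183 227.67417592516665 [[-0.664, -0.355, 0.658, -191.121], [-0.747, 0.337, -0.573, 853.428], [-0.018, -0.872, -0.489, 579.712], [0.0, 0.0, 0.0, 1.0]]
side 557.2776068938842 557.2776068938842 316.7131167946808 239.50584291736592 [[0.988, -0.083, 0.128, 357.987], [-0.152, -0.57, 0.808, -669.878], [0.006, -0.818, -0.576, 673.625], [0.0, 0.0, 0.0, 1.0]]
wrist 402.9549658128422 402.9549658128422 318.89495953429343 238.45350881134547 [[0.36, 0.9, 0.246, 124.425], [0.933, -0.347, -0.096, 515.098], [-0.001, 0.264, -0.965, 384.32], [0.0, 0.0, 0.0, 1.0]]
```

View pics/scene0.png

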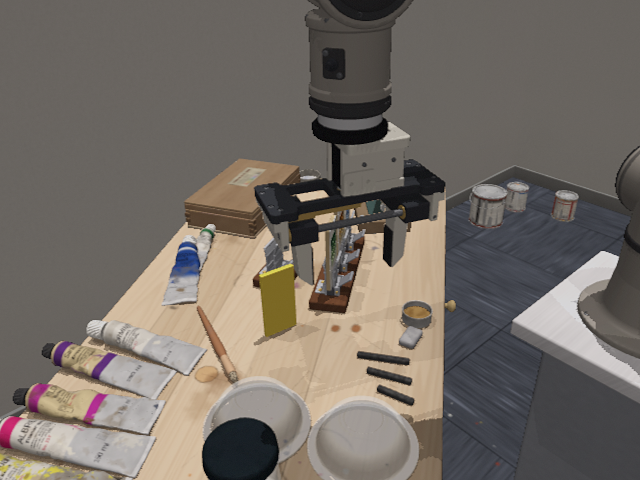

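View pics/side0.png

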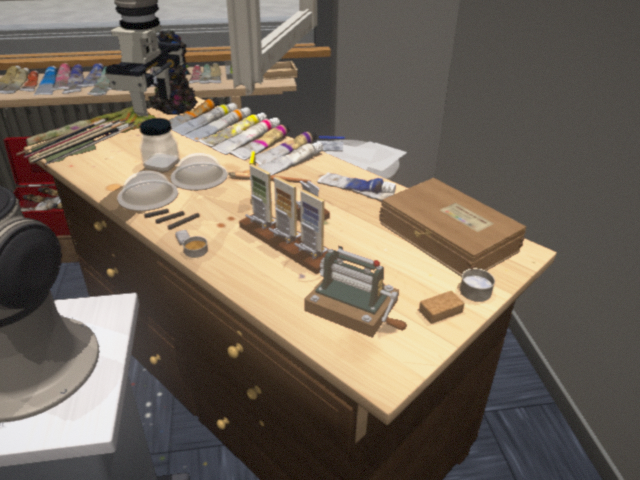

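View pics/wrist0.png

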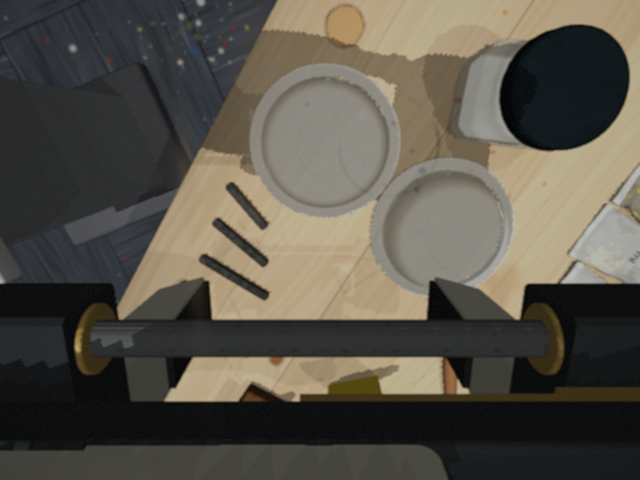

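Run:
```python
import cv2
a=cv2.imread('pics/side0.png')[140:290,220:350]
cv2.imwrite('pics/side0c.png',cv2.resize(a,None,fx=4,fy=4,interpolation=cv2.INTER_CUBIC))
a=cv2.imread('pics/scene0.png')[190:350,240:400]
cv2.imwrite('pics/scene0c.png',cv2.resize(a,None,fx=3.75,fy=3.75,interpolation=cv2.INTER_CUBIC))
```

```text
(no output)
```

View pics/side0c.png

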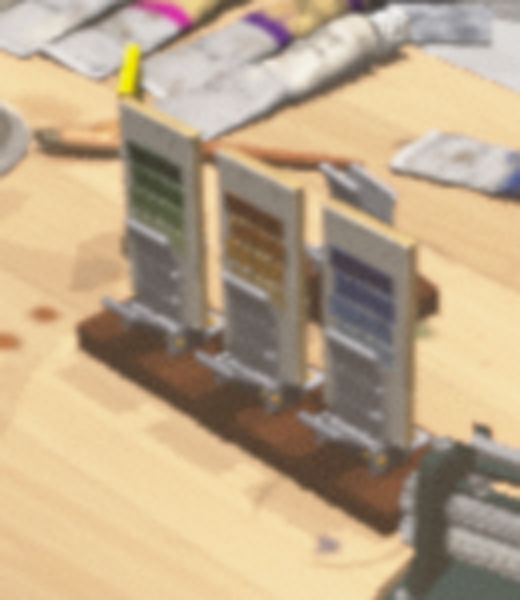

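View pics/scene0c.png

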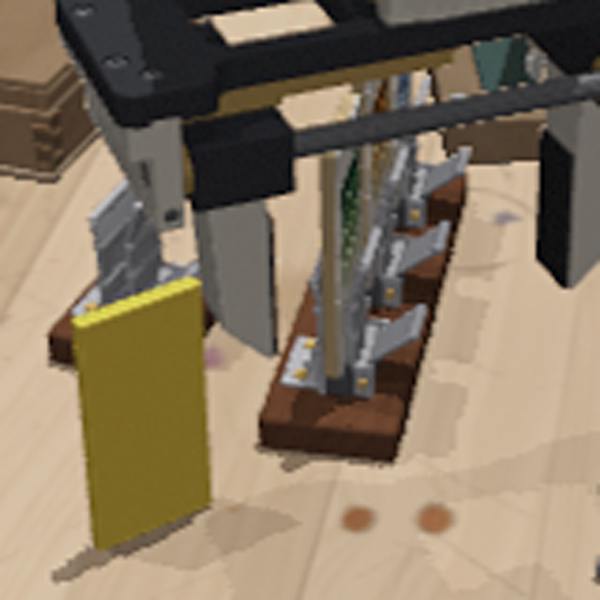

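```bash
cat > h.py <<'E'
import numpy as np,cv2
from plant import bot
from scipy.optimize import least_squares
def ray(n,u,v,z,c=None):
    c=c or bot.calibration(n);T=np.array(c["cam_to_world"])
    d=T[:3,:3]@np.array([(u-c["cx"])/c["fx"],(v-c["cy"])/c["fy"],1]);o=T[:3,3]
    return o+d*(z-o[2])/d[2]
def proj(n,P,c=None):
    c=c or bot.calibration(n);T=np.array(c["cam_to_world"])
    q=(np.atleast_2d(P)-T[:3,3])@T[:3,:3]
    return np.c_[q[:,0]/q[:,2]*c["fx"]+c["cx"],q[:,1]/q[:,2]*c["fy"]+c["cy"]]
E
python3 - <<'E'
from h import *
for nm,u,v,z in [("gL",122,100,147),("gRf",193,138,147),("gRb",203,136,147),("oL",218,152,147),("oRb",304,187,147),("bL",325,206,147),("bRb",415,243,147),("bRf",404,247,147),("railFRbot",390,532,0),("railFLtop",80,327,18),("railFLbot",82,345,0),("standBR top",438,292,18)]:
    print(nm,ray("side",220+u/4,140+v/4,z).round(1))
for nm,u,v,z in [("rail FLtop(scene)",262,425,18),("rail left front top",398,437,18),("rail bl",264,453,0),("rail fl",396,460,0),("stand bl bot",50,362,0),("stand top",50,340,18),("stand fl top?",205,315,18),("yel",95,548,0),("yel2",210,508,0)]:
    print(nm,ray("scene",240+u/3.75,190+v/3.75,z).round(1))
E
```

```text
gL [382. 347. 147.]
gRf [414.2 301.9 147. ]
gRb [419.3 303.3 147. ]
oL [425.1 286.1 147. ]
oRb [462.3 246.2 147. ]
bL [469.8 227.1 147. ]
bRb [506.1 188.2 147. ]
bRf [500.6 185.5 147. ]
railFRbot [491.7 163.7   0. ]
railFLtop [351.1 338.6  18. ]
railFLbot [351.3 348.3   0. ]
standBR top [546.4 345.6  18. ]
rail FLtop(scene) [388.5 385.8  18. ]
rail left front top [340.9 347.5  18. ]
rail bl [390.6 383.5   0. ]
rail fl [346.4 343.5   0. ]
stand bl bot [514.8 413.3   0. ]
stand top [507.7 416.6  18. ]
stand fl top? [473.7 349.6  18. ]
yel [389.9 478.1   0. ]
yel2 [377.2 425.7   0. ]
```

```bash
python3 -m inch '[3.6,-2.7,0,0,0,-6.5,1, 7.2,-5.4,0,0,0,-13,1, 10.8,-8.2,0,0,0,-19.5,1, 14.4,-11,0,0,0,-26,1, 17,-13.2,0,0,0,-32.7,1]'
python3 -m inch '[2,-1.5,0,0,0,0,1, 4,-3,0,0,0,0,1, 4.2,-3.2,0,0,0,0,1, 4.2,-3.2,0,0,0,0,1, 4.2,-3.2,0,0,0,0,1]'
python3 - <<'E'
from plant import bot
import cv2,json,numpy as np
print(bot.get_obs())
c=bot.calibration("wrist");json.dump({k:np.array(v).tolist() for k,v in c.items()},open("w1.json","w"))
for n in ["wrist","scene","side"]:
    cv2.imwrite(f"pics/{n}1.png",bot.capture(n)[:,:,::-1])
E
```

```text
time: 0.65
tool_pos: [360.8, 355.7, 226.0]
tcp_rot: [-3.14, 0.0, 2.196]
contact_force: [-0.6, -0.5, 0.6]
grip_width: 91.9
time: 1.15
tool_pos: [402.0, 324.1, 225.9]
tcp_rot: [-3.14, -0.0, 2.197]
contact_force: [-0.2, 0.1, 0.3]
grip_width: 91.6
{'time': 1.15, 'joint_positions': array([ 5.30064293e-01,  3.28155133e-01,  1.54707665e+00,  1.54607164e-05,
        1.26827257e+00, -9.59514048e-02]), 'dq': array([ 0.01173601, -0.00286648, -0.00097443, -0.00206632, -0.0005909 ,
       -0.00253386]), 'tau': array([-6.66966587e-01, -4.20674050e+01, -2.44126207e+01,  3.12641496e-02,
        3.76982521e-02, -3.83212362e-03]), 'tool_pos': array([402.02822471, 324.14686092, 225.85939478]), 'tcp_rot': array([-3.13969116e+00, -1.97830539e-04,  2.19680722e+00]), 'contact_force': array([-0.15683861,  0.06365852,  0.29363992]), 'moment': array([-0.05749357,  0.00850785,  0.00504403]), 'grip_width': 91.62349006656056}
```

View pics/wrist1.png

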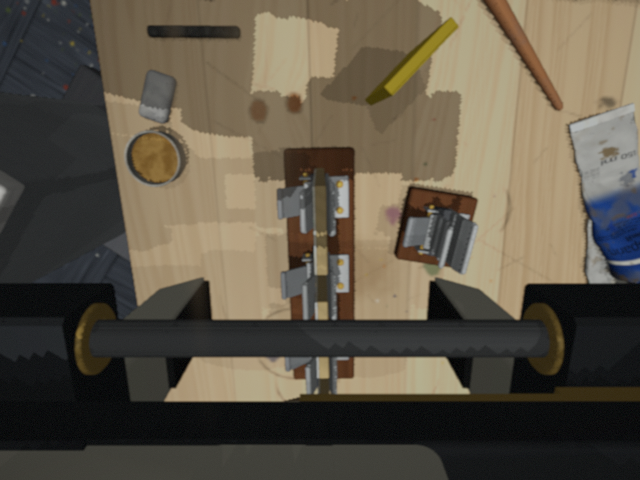

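View pics/scene1.png

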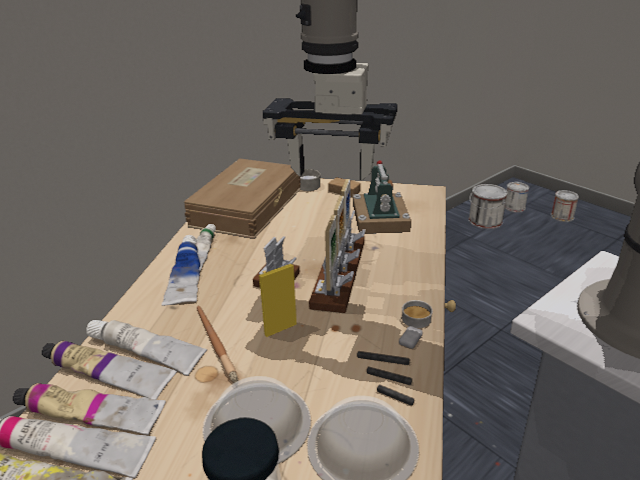

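View pics/side1.png

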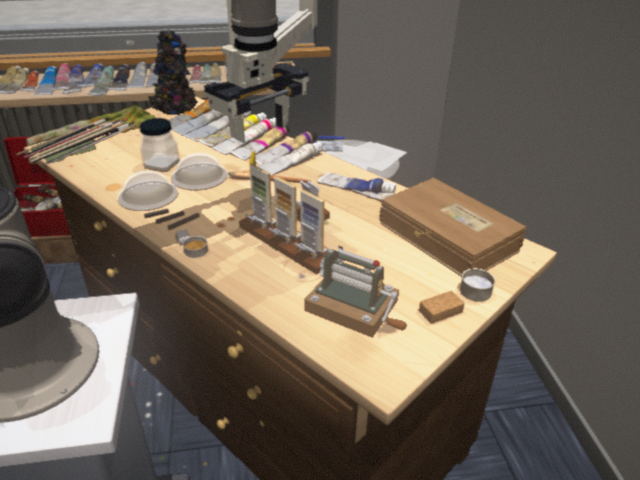

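Run:
```python
import cv2
a=cv2.imread('pics/wrist1.png')
cv2.imwrite('pics/w1a.png',cv2.resize(a[140:290,270:370],None,fx=4,fy=4,interpolation=cv2.INTER_CUBIC))
cv2.imwrite('pics/w1b.png',cv2.resize(a[175:285,385:490],None,fx=5,fy=5,interpolation=cv2.INTER_CUBIC))
a=cv2.imread('pics/scene1.png')
cv2.imwrite('pics/s1b.png',cv2.resize(a[170:320,245:385],None,fx=4,fy=4,interpolation=cv2.INTER_CUBIC))
```

```text
(no output)
```

View pics/w1a.png

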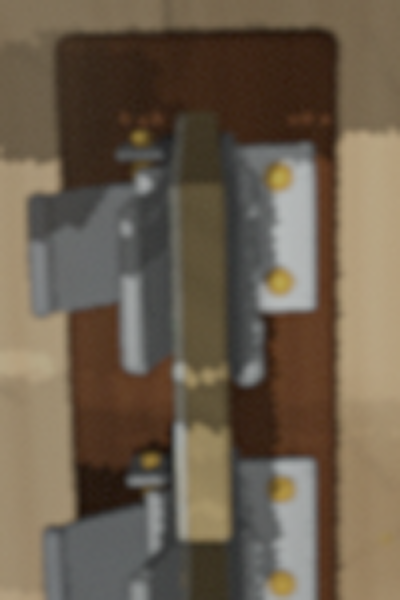

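View pics/w1b.png

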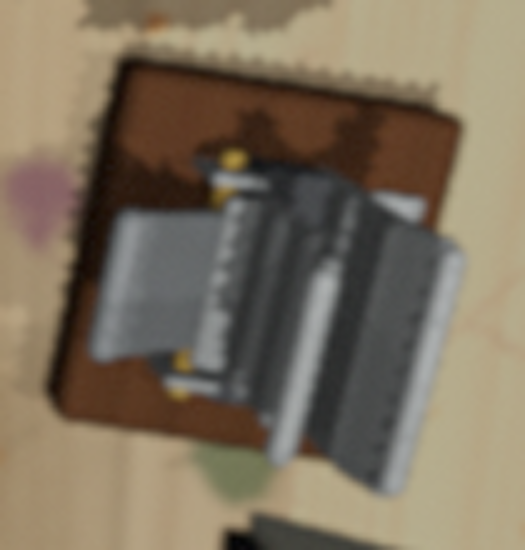

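View pics/s1b.png

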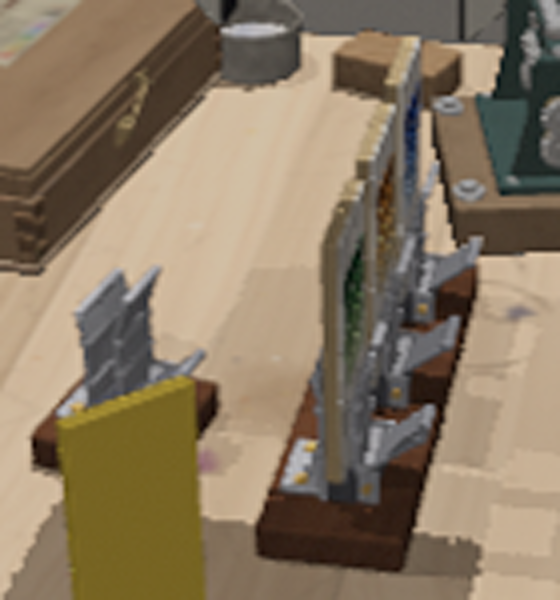

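Run:
```python
from h import *
import json
c=json.load(open("w1.json"))
print(np.round(c["cam_to_world"],3))
W=lambda u,v,z:ray("wrist",u,v,z,c).round(1)
for nm,u,v,z in [("railFL",60,35,18),("railBL",335,38,18),("gFL",176,183,147),("gBL",226,183,147),("gBR",230,371,147),("gFR",176,371,147),("oFL",178,430,147),("oBL",231,430,147)]:
    print(nm,W(270+u/4,140+v/4,z))
for nm,u,v,z in [("A FL",125,60,18),("B BL",462,120,18),("C FR",58,408,18),("frontflare L",327,258,86),("frontflare R",280,463,86),("backflareL",458,245,78),("backflareR",395,493,78),("tabL",120,212,40),("tabR",98,358,40)]:
    print(nm,W(385+u/5,175+v/5,z))
for nm,u,v,z in [("A FLtop",217,390,18),("BLtop",35,440,18),("backflareL",78,310,78),("backflareR",122,270,78),("frontflareL",122,295,86),("frontflareR",158,268,86)]:
    print("scene",nm,ray("scene",245+u/4,170+v/4,z).round(1))
```

```text
[[ 8.10000e-01  5.66000e-01  1.53000e-01  3.62049e+02]
 [ 5.86000e-01 -7.81000e-01 -2.14000e-01  3.81603e+02]
 [-1.00000e-03  2.63000e-01 -9.65000e-01  3.84059e+02]
 [ 0.00000e+00  0.00000e+00  0.00000e+00  1.00000e+00]]
railFL [347.5 349.6  18. ]
railBL [397.4 384.9  18. ]
gFL [378.6 353.4 147. ]
gBL [384.5 357.7 147. ]
gBR [401.9 335.  147. ]
gFR [395.3 330.2 147. ]
oFL [401.  322.8 147. ]
oBL [407.5 327.5 147. ]
A FL [459.  388.3  18. ]
B BL [516. 416.  18.]
C FR [490.8 329.3  18. ]
frontflare L [485.  381.7  86. ]
frontflare R [500.7 352.3  86. ]
backflareL [503.5 395.2  78. ]
backflareR [522.7 358.5  78. ]
tabL [469.3 366.8  40. ]
tabR [483.  343.9  40. ]
scene A FLtop [484.6 330.   18. ]
scene BLtop [508.9 414.8  18. ]
scene backflareL [503.1 390.1  78. ]
scene backflareR [517.5 355.1  78. ]
scene frontflareL [489.  376.1  86. ]
scene frontflareR [496.6 350.3  86. ]
```

```bash
python3 -m inch '[-0.3,0.4,-2,0,0,0,1, -0.3,0.4,-5,0,0,0,1, -0.3,0.4,-9,0,0,0,0, -0.3,0.4,-12,0,0,0,-0.2, -0.3,0.4,-12.1,0,0,0,-0.4]'
python3 - <<'E'
from plant import bot
import cv2
print(bot.get_obs()["tool_pos"],bot.get_obs()["grip_width"])
a=bot.capture("wrist");cv2.imwrite("pics/w2.png",a[:,:,::-1])
a=bot.capture("scene");cv2.imwrite("pics/s2.png",cv2.resize(a[120:330,225:435,::-1],None,fx=2.8,fy=2.8))
E
```

```text
time: 1.8
tool_pos: [396.2, 327.5, 101.7]
tcp_rot: [-3.132, -0.001, 2.199]
contact_force: [-1.8, -0.7, -0.7]
grip_width: 72.4
[396.22336726 327.46952881 101.70288903] 72.39081531283232
```

View pics/s2.png

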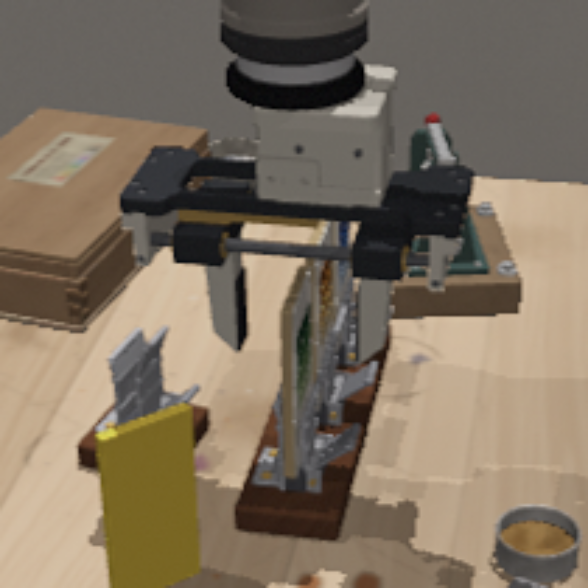

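View pics/w2.png

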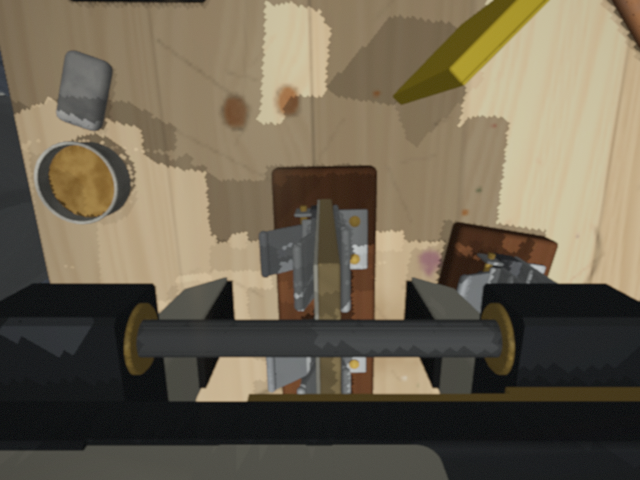

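```bash
python3 -m inch '[0.25,0.18,0,0,0,0,-0.4, 0.25,0.18,0,0,0,0,-0.5, 0.25,0.18,0,0,0,0,-0.6, 0.25,0.18,0,0,0,0,-0.6, 0.25,0.18,0,0,0,0,-0.6]'
python3 - <<'E'
from plant import bot
import cv2
print(bot.get_obs()["tool_pos"],bot.get_obs()["grip_width"])
a=bot.capture("wrist");cv2.imwrite("pics/w3.png",cv2.resize(a[150:400,200:440,::-1],None,fx=2.4,fy=2.4))
E
```

```text
time: 2.4
tool_pos: [401.4, 330.6, 105.8]
tcp_rot: [-3.14, 0.0, 2.198]
contact_force: [0.2, 0.6, 0.3]
grip_width: 24.6
[401.43010285 330.64930673 105.83739956] 24.59773860959247
```

View pics/w3.png

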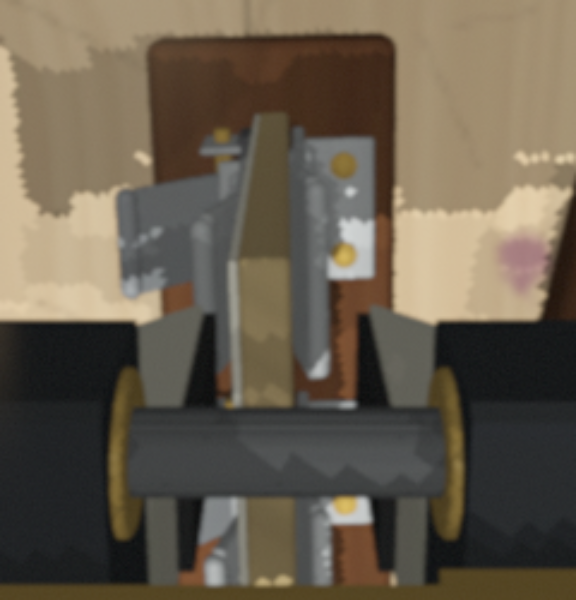

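```bash
python3 - <<'E'
from h import *
o=bot.get_obs();t=o["tool_pos"];a=np.deg2rad(35.9);X=np.array([np.cos(a),np.sin(a)]);Y=np.array([-X[1],X[0]])
for u,v in [(240,258),(292,258)]:
    p=ray("wrist",200+u/2.4,150+v/2.4,147);print(p,(p-t)[:2]@X,(p-t)[:2]@Y)
E
python3 -m inch '[-0.24,-0.18,0,0,0,0,-0.6, -0.24,-0.18,0,0,0,0,-0.75, -0.24,-0.18,0,0,0,0,-0.75, -0.24,-0.18,0,0,0,0,-0.75, -0.24,-0.18,0,0,0,0,-0.75]'
```

```text
[378.8182523  353.85107611 147.        ] -4.675660142807754 32.026448489328764
[384.15995269 357.73047845 147.        ] 1.9261139008515 32.036700479351055
time: 2.95
tool_pos: [399.0, 328.9, 105.7]
tcp_rot: [-3.14, 0.0, 2.198]
contact_force: [0.5, -0.7, 0.2]
grip_width: 11.2
```

```bash
python3 -m inch '[0,0,0,0,0,0,-1, 0,0,0,0,0,0,-1, 0,0,0,0,0,0,-1, 0,0,0,0,0,0,-1, 0,0,0,0,0,0,-1]'
```

```text
time: 3.45
tool_pos: [399.0, 328.9, 105.7]
tcp_rot: [-3.14, 0.0, 2.199]
contact_force: [-0.4, 0.9, -0.2]
grip_width: 8.0
```

Gripped with no side load. Tug in small steps.

```bash
python3 -m inch '[0,0,0.02,0,0,0,-1, 0,0,0.04,0,0,0,-1, 0,0,0.05,0,0,0,-1, 0,0,0.05,0,0,0,-1, 0,0,0.05,0,0,0,-1]'
```

```text
time: 3.95
tool_pos: [398.9, 328.8, 105.8]
tcp_rot: [-3.14, -0.0, 2.199]
contact_force: [1.6, 1.2, -9.1]
grip_width: 7.8
```

```bash
python3 -m inch '[0,0,-0.01,0,0,0,-1, 0,0,-0.01,0,0,0,-0.9, 0,0,-0.01,0,0,0,-0.7, 0,0,-0.01,0,0,0,-0.7, 0,0,-0.01,0,0,0,-0.6]'
python3 -m inch '[0,0,2,0,0,0,-0.6, 0,0,5.5,0,0,0,-0.6, 2,-2.7,5.5,0,0,0,-0.6, 4.35,-6,5.5,0,0,0,-0.6, 4.35,-6,5.5,0,0,0,-0.6]'
python3 -m inch '[0,0,0,0,0,0,-0.6, 0,0,0,0,0,0,-0.6, 0,0,0,0,0,0,-0.6, 0,0,0,0,0,0,-0.6, 0,0,0,0,0,0,-0.6]'
```

```text
time: 4.45
tool_pos: [399.0, 328.8, 106.1]
tcp_rot: [-3.14, -0.0, 2.198]
contact_force: [0.9, 0.1, -1.3]
grip_width: 16.9
time: 4.95
tool_pos: [444.8, 266.0, 161.7]
tcp_rot: [-3.141, 0.002, 2.195]
contact_force: [-0.1, 1.0, -0.1]
grip_width: 18.3
time: 5.45
tool_pos: [444.5, 266.5, 161.6]
tcp_rot: [-3.141, 0.002, 2.196]
contact_force: [1.0, -0.6, -0.5]
grip_width: 18.7
```

Run:
```python
from plant import bot
import cv2
print(bot.get_obs()["tool_pos"],bot.get_obs()["grip_width"])
a=bot.capture("wrist");cv2.imwrite("pics/w4.png",cv2.resize(a[150:400,200:440,::-1],None,fx=2.4,fy=2.4))
```

```text
[444.46680648 266.52269293 161.62753868] 18.716102993133443
```

View pics/w4.png

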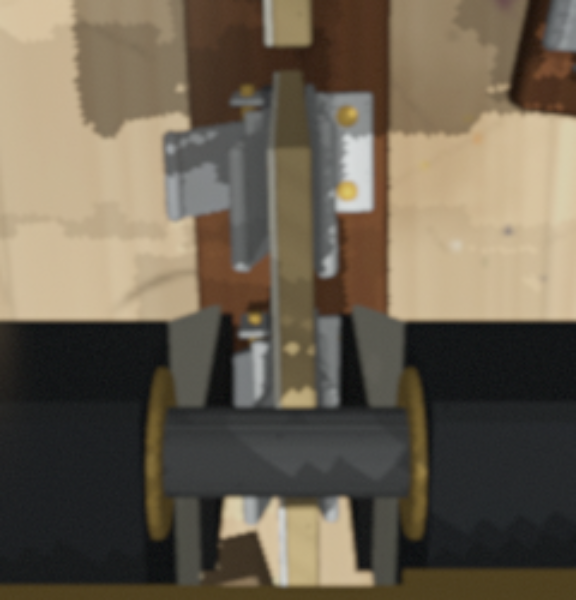

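Run:
```python
from h import *
o=bot.get_obs();t=o["tool_pos"];a=np.deg2rad(35.9);X=np.array([np.cos(a),np.sin(a)]);Y=np.array([-X[1],X[0]])
for u,v in [(274,147),(311,147),(265,45),(311,45),(276,400),(317,400)]:
    p=ray("wrist",200+u/2.4,150+v/2.4,147);print(p.round(1),(p-t)[:2]@X,(p-t)[:2]@Y)
```

```text
[423.3 294.3 147. ] -0.8787566720610207 35.09377695642952
[428.7 298.3 147. ] 5.849348640988847 35.08225195489018
[411.3 308.3 147. ] -2.383382986559289 53.458769819147676
[417.9 313.1 147. ] 5.749689823510797 53.44529638726795
[452.9 253.6 147. ] -0.7251394833139625 -15.308848751879554
[459.4 258.3 147. ] 7.296875735377812 -15.32383076808401
```

```bash
python3 -m inch '[-0.11,0.41,0,0,0,0,-0.6, -0.11,0.41,-2,0,0,0,-0.6, -0.11,0.41,-4,0,0,0,-0.6, -0.11,0.41,-5.6,0,0,0,-0.6, -0.11,0.41,-5.6,0,0,0,-0.6]'
python3 -m inch '[0,0,0,0,0,0,-0.75, 0,0,0,0,0,0,-0.75, 0,0,0,0,0,0,-0.8, 0,0,0,0,0,0,-0.8, 0,0,0,0,0,0,-0.8]'
```

```text
time: 6.0
tool_pos: [442.0, 270.3, 103.7]
tcp_rot: [-3.137, 0.001, 2.196]
contact_force: [-0.5, 0.6, 0.2]
grip_width: 18.4
time: 6.5
tool_pos: [442.4, 270.5, 104.3]
tcp_rot: [-3.138, 0.001, 2.196]
contact_force: [0.1, 0.5, 0.7]
grip_width: 8.9
```

```bash
python3 -m inch '[0,0,0,0,0,0,-1, 0,0,0,0,0,0,-1, 0,0,0,0,0,0,-1, 0,0,0,0,0,0,-1, 0,0,0,0,0,0,-1]'
python3 -m inch '[0,0,0.01,0,0,0,-1, 0,0,0.02,0,0,0,-1, 0,0,0.03,0,0,0,-1, 0,0,0.03,0,0,0,-1, 0,0,0.03,0,0,0,-1]'
```

```text
time: 7.0
tool_pos: [442.7, 270.6, 104.4]
tcp_rot: [-3.139, 0.001, 2.196]
contact_force: [1.9, 0.5, -0.1]
grip_width: 8.2
time: 7.5
tool_pos: [442.7, 270.6, 104.6]
tcp_rot: [-3.139, 0.001, 2.196]
contact_force: [2.6, 1.1, -1.5]
grip_width: 7.6
```

```bash
python3 -m inch '[0,0,0.02,0,0,0,-1, 0,0,0.04,0,0,0,-1, 0,0,0.05,0,0,0,-1, 0,0,0.05,0,0,0,-1, 0,0,0.05,0,0,0,-1]'
```

```text
time: 8.0
tool_pos: [442.7, 270.6, 105.2]
tcp_rot: [-3.139, 0.001, 2.196]
contact_force: [1.2, 1.7, -1.9]
grip_width: 8.1
```

```bash
python3 -m inch '[0,0,0.1,0,0,0,-1, 0,0,0.2,0,0,0,-1, 0,0,0.3,0,0,0,-1, 0,0,0.4,0,0,0,-1, 0,0,0.5,0,0,0,-1]'
python3 -m inch '[0,0,0.1,0,0,0,-1, 0,0,0.2,0,0,0,-1, 0,0,0.3,0,0,0,-1, 0,0,0.4,0,0,0,-1, 0,0,0.5,0,0,0,-1]'
python3 - <<'E'
from plant import bot
import cv2
a=bot.capture("side");cv2.imwrite("pics/side5.png",cv2.resize(a[140:290,220:350,::-1],None,fx=4,fy=4,interpolation=cv2.INTER_CUBIC))
E
```

```text
time: 8.5
tool_pos: [442.7, 270.6, 110.3]
tcp_rot: [-3.139, 0.001, 2.196]
contact_force: [1.2, 0.1, -1.2]
grip_width: 7.7
time: 9.0
tool_pos: [442.7, 270.6, 115.4]
tcp_rot: [-3.139, 0.001, 2.196]
contact_force: [1.4, 1.7, -2.1]
grip_width: 8.1
```

View pics/side5.png

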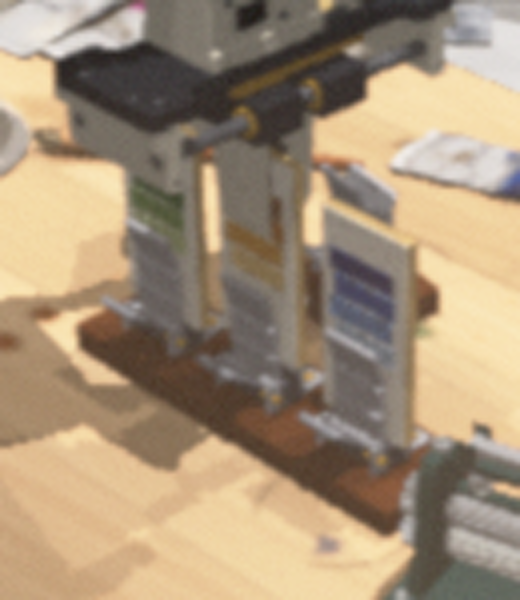

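```bash
python3 -m inch '[0,0,0.3,0,0,0,-1, 0,0,0.6,0,0,0,-1, 0,0,1.0,0,0,0,-1, 0,0,1.4,0,0,0,-1, 0,0,1.8,0,0,0,-1]'
python3 -m inch '[0,0,0.5,0,0,0,-1, 0,0,1.2,0,0,0,-1, 0,0,2.4,0,0,0,-1, 0,0,3.8,0,0,0,-1, 0,0,4.6,0,0,0,-1]'
python3 -m inch '[1.2,0.9,0.1,0,0,0,-1, 2.4,1.75,0.1,0,0,0,-1, 3.6,2.6,0.1,0,0,0,-1, 4.9,3.5,0.1,0,0,0,-1, 4.9,3.5,0.1,0,0,0,-1]'
```

```text
time: 9.55
tool_pos: [442.7, 270.6, 133.9]
tcp_rot: [-3.139, 0.001, 2.196]
contact_force: [1.6, 0.2, -0.6]
grip_width: 7.2
time: 10.05
tool_pos: [443.0, 270.7, 181.7]
tcp_rot: [-3.141, 0.001, 2.196]
contact_force: [0.1, -0.4, -0.3]
grip_width: 7.6
time: 10.55
tool_pos: [493.0, 306.4, 182.8]
tcp_rot: [3.141, 0.001, 2.196]
contact_force: [0.8, -0.6, -1.1]
grip_width: 8.0
```

Run:
```python
from h import *
import json
print(bot.get_obs()["tool_pos"],bot.get_obs()["contact_force"])
json.dump({k:np.array(v).tolist() for k,v in bot.calibration("wrist").items()},open("w6.json","w"))
for n in ["wrist","scene","side"]: cv2.imwrite(f"pics/{n}6.png",bot.capture(n)[:,:,::-1])
```

```text
[493.04527781 306.3695842  182.76790381] [ 0.81469648 -0.6364495  -1.12145416]
```

View pics/wrist6.png

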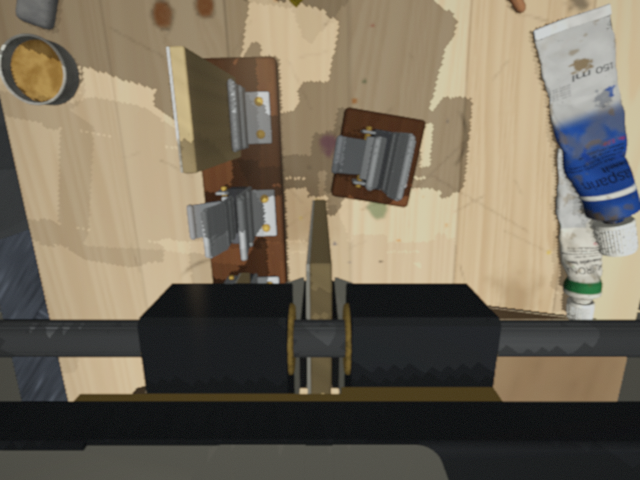

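View pics/scene6.png

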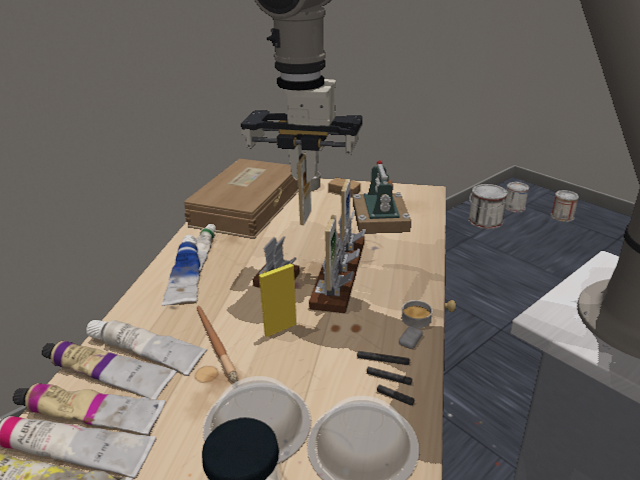

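View pics/side6.png

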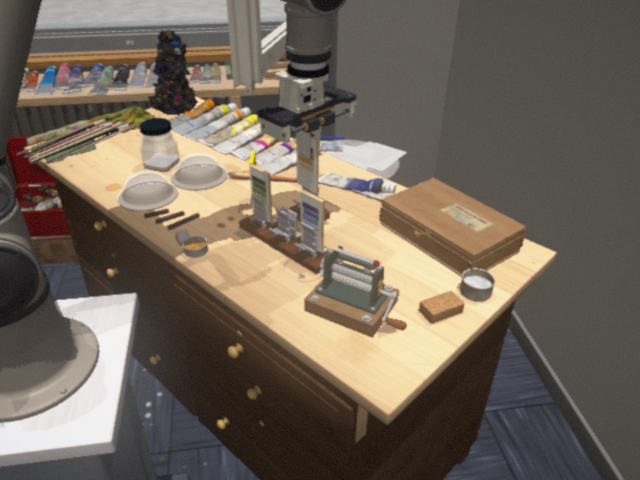

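Run:
```python
import cv2
a=cv2.imread('pics/wrist6.png')
cv2.imwrite('pics/w6a.png',cv2.resize(a[95:245,290:440],None,fx=5,fy=5,interpolation=cv2.INTER_CUBIC)[:,:,:][:600])
cv2.imwrite('pics/w6b.png',cv2.resize(a[190:300,280:360],None,fx=5,fy=5,interpolation=cv2.INTER_CUBIC))
```

```text
(no output)
```

View pics/w6a.png

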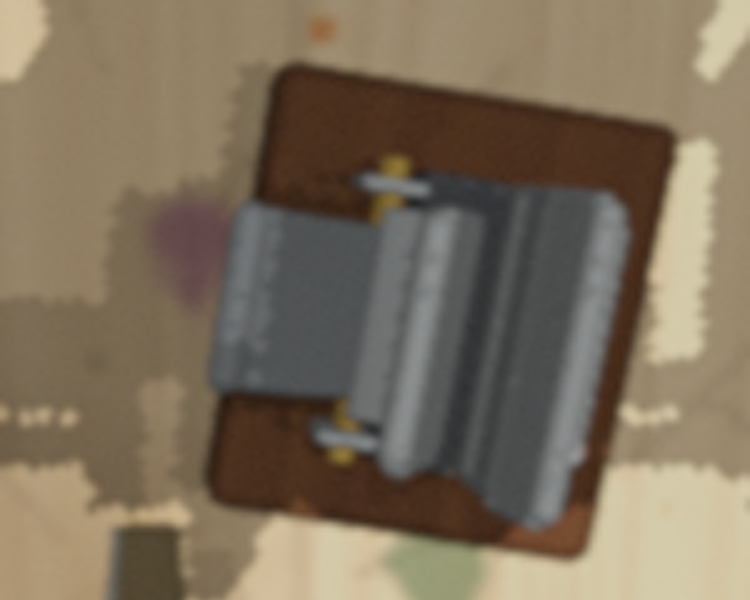

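View pics/w6b.png

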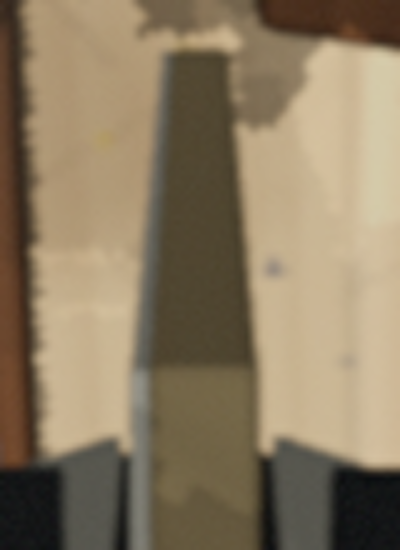

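Run:
```python
from h import *
import json
c=json.load(open("w6.json"));t=np.array([493.05,306.37,182.77])
a=np.deg2rad(35.84);X=np.array([np.cos(a),np.sin(a)]);Y=np.array([-X[1],X[0]])
for z,pts in [(110.4,[(165,52),(228,52)]),(225.4,[(150,366),(252,366)])]:
    for u,v in pts:
        p=ray("",280+u/5,190+v/5,z,c); print(p.round(1),((p-t)[:2]@X).round(2),((p-t)[:2]@Y).round(2))
P=[ray("",290+u/5,95+v/5,18,c)[:2] for u,v in [(282,65),(672,130),(585,552),(210,497)]]
P=np.array(P);print(P.round(1),P.mean(0))
for i in range(4): d=P[(i+1)%4]-P[i];print(np.linalg.norm(d),np.rad2deg(np.arctan2(d[1],d[0])))
for nm,z,uv in [("backtip",78,[(622,205),(548,525)]),("fronttip",86,[(440,208),(397,475)])]:
    q=np.array([ray("",290+u/5,95+v/5,z,c)[:2] for u,v in uv]);d=q[0]-q[1]
    print(nm,q.round(1),q.mean(0),np.linalg.norm(d),np.rad2deg(np.arctan2(d[1],d[0]))-90)
```

```text
[473.9 329.2 110.4] -2.21 29.72
[479.8 333.4 110.4] 5.07 29.72
[473.7 330.4 225.4] -1.6 30.76
[478.7 334.  225.4] 4.57 30.76
[[461.5 388.1]
 [515.9 415.6]
 [546.7 356.6]
 [491.9 328.2]] [503.98939801 372.12819222]
60.94205959799137 26.83742898678128
66.55596837549174 -62.44192303864973
61.69758366769638 -152.5695137381399
67.18936562112341 116.90980929879225
backtip [[504.9 395.3]
 [523.  357.9]] [513.91282709 376.59915271] 41.52985008964598 25.858484608185435
fronttip [[485.4 381. ]
 [501.2 351.9]] [493.31833828 366.4281144 ] 33.14626993540144 28.578035752321398
```

```bash
python3 -m inch '[0.2,1.5,0,0,0,-2.2,-1, 0.5,3,0,0,0,-4.4,-1, 0.8,5,0,0,0,-6.6,-1, 0.95,6.25,0,0,0,-8.6,-1, 0.95,6.25,0,0,0,-8.6,-1]'
python3 -m inch '[0,0,0,0,0,0,-1, 0,0,0,0,0,0,-1, 0,0,0,0,0,0,-1, 0,0,0,0,0,0,-1, 0,0,0,0,0,0,-1]'
python3 - <<'E'
from h import *
import json
print(bot.get_obs()["tool_pos"],bot.get_obs()["contact_force"])
json.dump({k:np.array(v).tolist() for k,v in bot.calibration("wrist").items()},open("w7.json","w"))
for n in ["wrist","scene","side"]: cv2.imwrite(f"pics/{n}7.png",bot.capture(n)[:,:,::-1])
a=cv2.imread('pics/wrist7.png');cv2.imwrite('pics/w7a.png',cv2.resize(a[180:300,250:400],None,fx=5,fy=5,interpolation=cv2.INTER_CUBIC))
a=cv2.imread('pics/scene7.png');cv2.imwrite('pics/s7a.png',cv2.resize(a[140:300,220:350],None,fx=3.7,fy=3.7,interpolation=cv2.INTER_CUBIC))
a=cv2.imread('pics/side7.png');cv2.imwrite('pics/d7a.png',cv2.resize(a[120:240,250:370],None,fx=5,fy=5,interpolation=cv2.INTER_CUBIC))
E
```

```text
time: 11.2
tool_pos: [500.2, 368.8, 182.6]
tcp_rot: [-3.14, 0.001, 2.047]
contact_force: [0.3, 0.3, 0.1]
grip_width: 7.9
time: 11.7
tool_pos: [500.3, 368.4, 182.7]
tcp_rot: [-3.14, 0.001, 2.047]
contact_force: [-0.4, -0.6, -1.2]
grip_width: 7.9
[500.26577668 368.40739983 182.72620411] [-0.36461152 -0.578253   -1.20654855]
```

View pics/w7a.png

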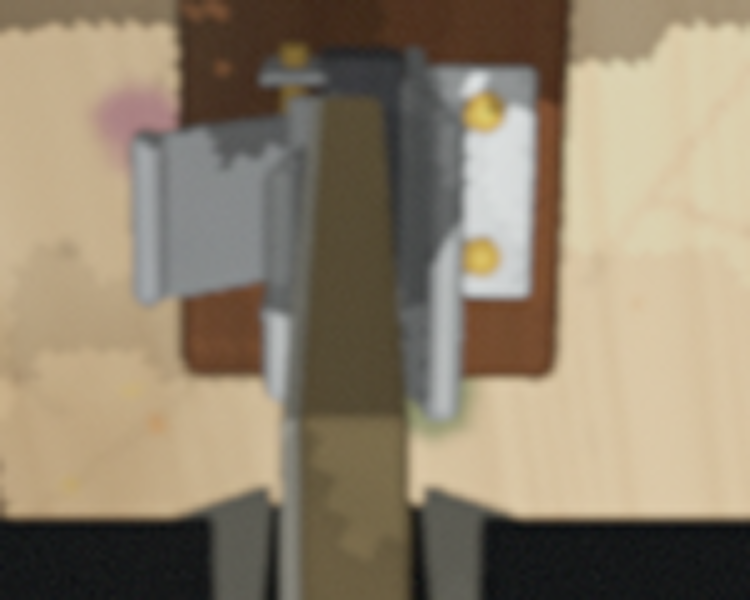

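View pics/s7a.png

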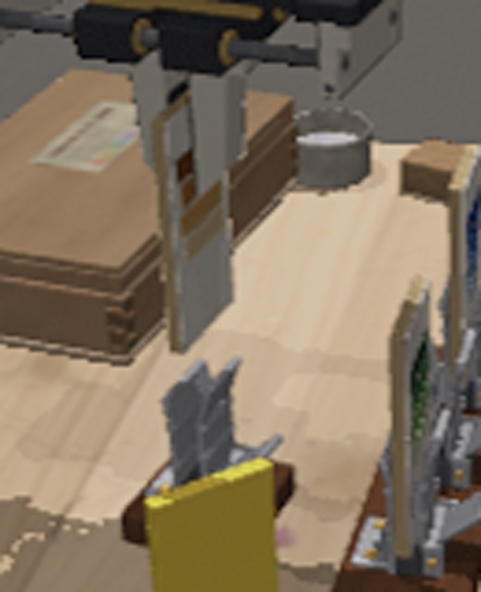

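View pics/d7a.png

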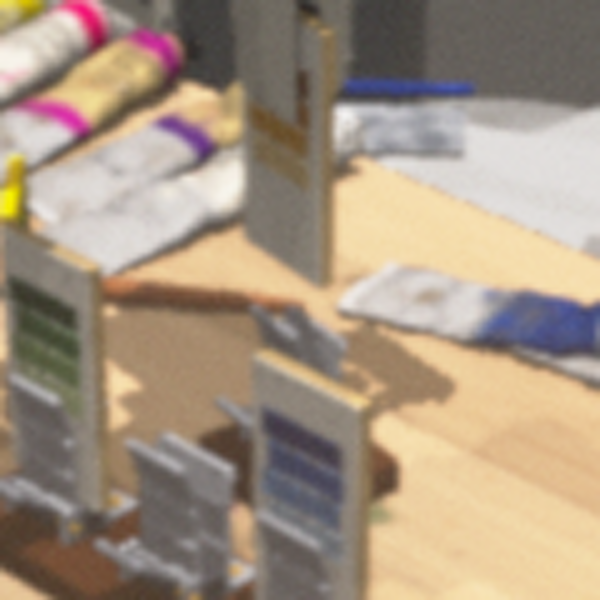

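Run:
```python
from h import *
import json
c=json.load(open("w7.json"));t=np.array([500.27,368.41,182.73])
a=2.047-np.pi/2;print(np.rad2deg(a));X=np.array([np.cos(a),np.sin(a)]);Y=np.array([-X[1],X[0]])
def m(nm,u,v,z):
    p=ray("",250+u/5,180+v/5,z,c); print(nm,p.round(1),((p-t)[:2]@X).round(2),((p-t)[:2]@Y).round(2))
m("pbot f",312,97,110.3);m("pbot b",382,97,110.3);m("ptop f",286,415,225.3);m("ptop b",408,415,225.3)
m("base FR",183,372,18);m("base BR",556,372,18);m("base F",178,100,18);m("base B",568,20,18)
m("backtip R",462,420,78);m("backtip R inner",430,420,78);m("backtip upper",465,235,78);m("front tip out R",265,400,86);m("front tip R in",290,400,86)
m("plate B L",537,67,19);m("plate B R",530,297,19)
m("backjaw top L",415,50,78)
```

```text
27.284460663279525
pbot f [484.  394.3 110.3] -2.61 30.5
pbot b [491.2 398.  110.3] 5.48 30.5
ptop f [484.1 394.9 225.3] -2.29 30.94
ptop b [490.6 398.2 225.3] 5.09 30.94
base FR [491.8 327.9  18. ] -26.08 -32.1
base BR [547.5 356.7  18. ] 36.57 -32.09
base F [470.8 369.   18. ] -25.91 14.07
base B [520.6 409.3  18. ] 36.86 27.02
backtip R [524.8 358.6  78. ] 17.28 -19.98
backtip R inner [520.9 356.6  78. ] 12.88 -19.98
backtip upper [512.8 381.9  78. ] 17.28 6.22
front tip out R [498.5 351.2  86. ] -9.47 -14.43
front tip R in [501.4 352.8  86. ] -6.14 -14.43
plate B L [519.7 400.5  19. ] 31.99 19.61
plate B R [537.1 366.3  19. ] 31.79 -18.74
backjaw top L [495.2 400.8  78. ] 10.35 31.14
```

```bash
python3 -m inch '[0.12,0.02,0,0,0,0,-1, 0.24,0.03,-0.5,0,0,0,-1, 0.24,0.03,-1.2,0,0,0,-1, 0.24,0.03,-1.8,0,0,0,-1, 0.24,0.03,-1.8,0,0,0,-1]'
python3 -m inch '[0,0,0,0,0,0,-1, 0,0,0,0,0,0,-1, 0,0,0,0,0,0,-1, 0,0,0,0,0,0,-1, 0,0,0,0,0,0,-1]'
python3 - <<'E'
from h import *
import json
print(bot.get_obs()["tool_pos"],bot.get_obs()["contact_force"])
json.dump({k:np.array(v).tolist() for k,v in bot.calibration("wrist").items()},open("w8.json","w"))
for n in ["wrist","scene","side"]: cv2.imwrite(f"pics/{n}8.png",bot.capture(n)[:,:,::-1])
a=cv2.imread('pics/wrist8.png');cv2.imwrite('pics/w8a.png',cv2.resize(a[180:300,250:400],None,fx=5,fy=5,interpolation=cv2.INTER_CUBIC))
a=cv2.imread('pics/scene8.png');cv2.imwrite('pics/s8a.png',cv2.resize(a[200:300,230:320],None,fx=6,fy=6,interpolation=cv2.INTER_CUBIC))
E
```

```text
time: 12.35
tool_pos: [501.9, 368.6, 163.0]
tcp_rot: [-3.137, 0.001, 2.047]
contact_force: [-0.5, -0.1, -0.7]
grip_width: 8.0
time: 12.85
tool_pos: [502.0, 368.6, 163.2]
tcp_rot: [-3.137, 0.001, 2.047]
contact_force: [0.6, -0.4, -0.7]
grip_width: 7.8
[502.02563166 368.59770844 163.22639269] [ 0.56507379 -0.38645918 -0.65466096]
```

View pics/w8a.png

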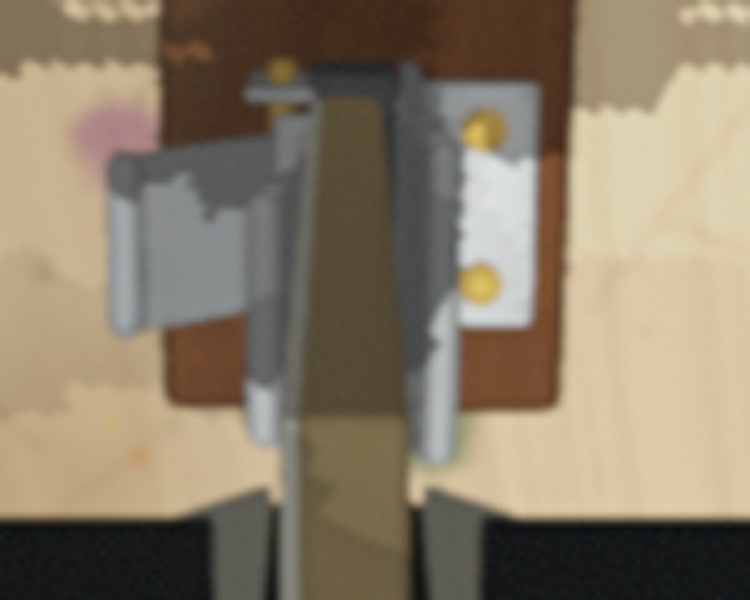

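View pics/s8a.png

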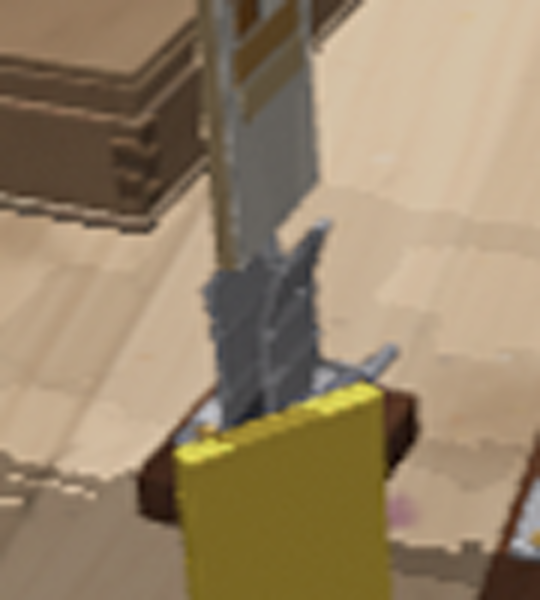

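Run:
```python
from h import *
import json
c=json.load(open("w8.json"));t=np.array([502.03,368.6,163.23])
a=2.047-np.pi/2;X=np.array([np.cos(a),np.sin(a)]);Y=np.array([-X[1],X[0]])
def m(nm,u,v,z):
    p=ray("",250+u/5,180+v/5,z,c); print(nm,p.round(1),((p-t)[:2]@X).round(2),((p-t)[:2]@Y).round(2))
m("pbot f",312,97,90.8);m("pbot b",384,97,90.8);m("ptop f",285,415,205.8);m("ptop b",408,415,205.8)
m("base FR",167,403,18);m("base BR",555,405,18);m("base F",160,150,18);m("base B",568,150,18)
m("backtip R",457,460,78);m("backtip R inner",425,460,78);m("front tip out R",250,440,86);m("front tip R in",278,440,86)
m("plate B L",540,85,19);m("plate B R",532,325,19);m("tabL",113,158,45);m("tabR",115,335,45)
# predicted scene
s=t[:2]+5.2*X-1.8*X
for e in (0,):
  S=t[:2]+3.7*X+1.0*Y
  f=lambda x,y,z:proj("scene",[*(S+x*X+y*Y),z])[0]
  for nm,p in [("backtipL",(7,22,78)),("backtipR",(7,-22,78)),("fronttipL",(-10,22,86)),("fronttipR",(-10,-22,86)),("panel bl back",(2.5,29,90.8)),("panel bl front",(-5.5,29,90.8))]:
    u,v=f(*p);print(nm,round((u-230)*6),round((v-200)*6))
```

```text
pbot f [485.6 394.4  90.8] -2.8 30.49
pbot b [493.  398.2  90.8] 5.52 30.49
ptop f [485.8 395.1 205.8] -2.26 30.93
ptop b [492.5 398.5 205.8] 5.18 30.94
base FR [491.9 328.4  18. ] -27.44 -31.11
base BR [546.7 356.3  18. ] 34.07 -31.37
base F [473.1 364.6  18. ] -27.56 9.7
base B [528.6 393.3  18. ] 34.92 9.74
backtip R [524.2 359.   78. ] 15.33 -18.69
backtip R inner [520.6 357.1  78. ] 11.23 -18.7
front tip out R [498.5 352.   86. ] -10.75 -13.18
front tip R in [501.6 353.6  86. ] -7.28 -13.17
plate B L [519.8 400.2  19. ] 30.29 19.94
plate B R [536.9 366.5  19. ] 30.01 -17.88
tabL [467.6 366.5  45. ] -31.55 13.95
tabR [479.  343.4  45. ] -32.05 -11.85
backtipL 201 292
backtipR 266 220
fronttipL 252 279
fronttipR 316 207
panel bl back 200 269
panel bl front 226 274
```

```bash
python3 -m inch '[0.08,0.03,0,0,0,0,-1, 0.08,0.03,-0.5,0,0,0,-1, 0.08,0.03,-1.0,0,0,0,-1, 0.08,0.03,-1.5,0,0,0,-1, 0.08,0.03,-1.9,0,0,0,-1]'
python3 -m inch '[0,0,-0.1,0,0,0,-1, 0,0,-0.2,0,0,0,-1, 0,0,-0.3,0,0,0,-1, 0,0,-0.4,0,0,0,-1, 0,0,-0.4,0,0,0,-1]'
```

```text
time: 13.5
tool_pos: [502.5, 368.7, 143.3]
tcp_rot: [-3.136, 0.001, 2.047]
contact_force: [-0.2, 1.2, -0.9]
grip_width: 8.0
time: 14.0
tool_pos: [503.1, 369.0, 139.7]
tcp_rot: [-3.138, 0.001, 2.047]
contact_force: [2.2, 1.3, 1.0]
grip_width: 7.9
```

```bash
python3 -m inch '[0,0,-0.1,0,0,0,-1, 0,0,-0.2,0,0,0,-1, 0,0,-0.3,0,0,0,-1, 0,0,-0.4,0,0,0,-1, 0,0,-0.4,0,0,0,-1]'
python3 -m inch '[0,0,-0.1,0,0,0,-1, 0,0,-0.2,0,0,0,-1, 0,0,-0.3,0,0,0,-1, 0,0,-0.4,0,0,0,-1, 0,0,-0.4,0,0,0,-1]'
```

```text
time: 14.5
tool_pos: [503.8, 369.3, 136.0]
tcp_rot: [-3.14, 0.001, 2.047]
contact_force: [3.9, 2.5, 1.9]
grip_width: 7.9
time: 15.0
tool_pos: [504.1, 369.5, 133.6]
tcp_rot: [3.141, 0.001, 2.046]
contact_force: [-0.3, -0.1, 11.3]
grip_width: 7.8
```

```bash
python3 -m inch '[0,0,-0.15,0,0,0,-1, 0,0,-0.3,0,0,0,-1, 0,0,-0.45,0,0,0,-1, 0,0,-0.6,0,0,0,-1, 0,0,-0.7,0,0,0,-1]'
python3 -m inch '[0,0,-0.15,0,0,0,-1, 0,0,-0.3,0,0,0,-1, 0,0,-0.45,0,0,0,-1, 0,0,-0.6,0,0,0,-1, 0,0,-0.7,0,0,0,-1]'
```

```text
time: 15.5
tool_pos: [503.9, 369.7, 128.3]
tcp_rot: [3.14, 0.0, 2.046]
contact_force: [-0.6, 0.3, 13.0]
grip_width: 7.6
time: 16.0
tool_pos: [503.8, 369.9, 122.9]
tcp_rot: [3.14, 0.0, 2.046]
contact_force: [-0.3, 0.6, 12.3]
grip_width: 7.8
```

```bash
python3 -m inch '[0,0,-0.15,0,0,0,-1, 0,0,-0.3,0,0,0,-1, 0,0,-0.45,0,0,0,-1, 0,0,-0.6,0,0,0,-1, 0,0,-0.7,0,0,0,-1]'
python3 -m inch '[0,0,-0.15,0,0,0,-1, 0,0,-0.3,0,0,0,-1, 0,0,-0.45,0,0,0,-1, 0,0,-0.6,0,0,0,-1, 0,0,-0.7,0,0,0,-1]'
python3 - <<'E'
from h import *
a=bot.capture("wrist");cv2.imwrite('pics/w9a.png',cv2.resize(a[180:300,250:400,::-1],None,fx=5,fy=5,interpolation=cv2.INTER_CUBIC))
a=bot.capture("scene");cv2.imwrite('pics/s9a.png',cv2.resize(a[160:290,220:350,::-1],None,fx=4.6,fy=4.6,interpolation=cv2.INTER_CUBIC))
E
```

```text
time: 16.5
tool_pos: [503.7, 370.1, 117.5]
tcp_rot: [3.139, -0.0, 2.046]
contact_force: [-0.6, 0.3, 13.6]
grip_width: 7.6
time: 17.0
tool_pos: [503.5, 370.2, 112.2]
tcp_rot: [3.138, -0.001, 2.046]
contact_force: [-0.5, 0.8, 14.3]
grip_width: 8.0
```

View pics/w9a.png

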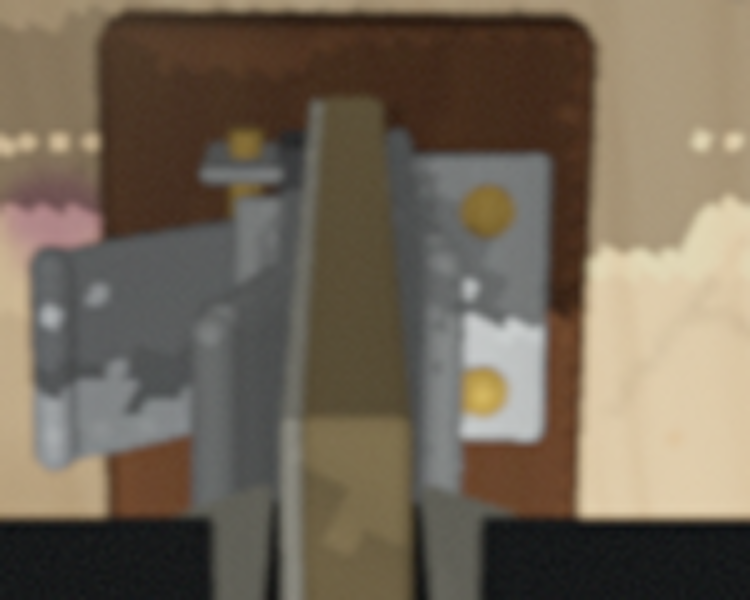

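View pics/s9a.png

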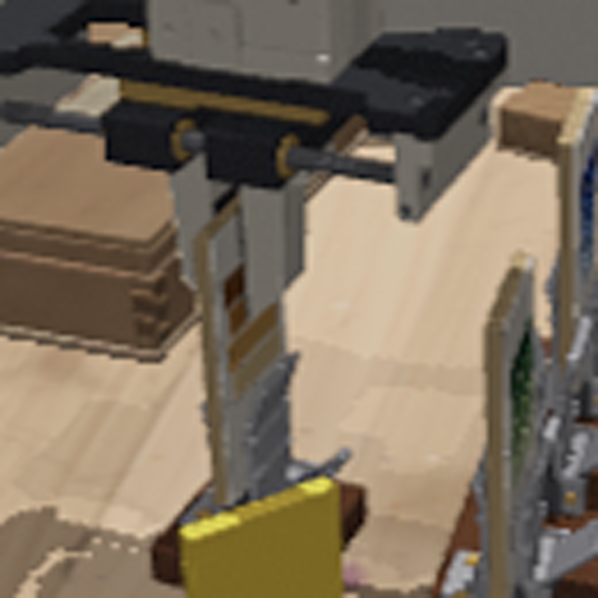

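```bash
python3 -m inch '[0,0,-0.15,0,0,0,-1, 0,0,-0.3,0,0,0,-1, 0,0,-0.45,0,0,0,-1, 0,0,-0.6,0,0,0,-1, 0,0,-0.7,0,0,0,-1]'
python3 -m inch '[0,0,-0.1,0,0,0,-1, 0,0,-0.15,0,0,0,-1, 0,0,-0.2,0,0,0,-1, 0,0,-0.25,0,0,0,-1, 0,0,-0.25,0,0,0,-1]'
```

```text
time: 17.6
tool_pos: [503.4, 370.3, 106.6]
tcp_rot: [3.137, -0.001, 2.045]
contact_force: [-0.4, -0.0, 13.1]
grip_width: 7.9
time: 18.1
tool_pos: [503.3, 370.4, 105.5]
tcp_rot: [3.137, -0.001, 2.045]
contact_force: [-0.7, -0.6, 12.0]
grip_width: 7.9
```

```bash
python3 -m inch '[0,0,-0.1,0,0,0,-1, 0,0,-0.15,0,0,0,-1, 0,0,-0.2,0,0,0,-1, 0,0,-0.2,0,0,0,-1, 0,0,-0.2,0,0,0,-1]'
```

```text
time: 18.6
tool_pos: [503.3, 370.4, 104.8]
tcp_rot: [3.136, -0.001, 2.045]
contact_force: [0.7, 0.0, 10.5]
grip_width: 7.8
```

```bash
python3 -m inch '[0,0,-0.15,0,0,0,-1, 0,0,-0.2,0,0,0,-1, 0,0,-0.2,0,0,0,-1, 0,0,-0.2,0,0,0,-1, 0,0,-0.2,0,0,0,-1]'
python3 -m inch '[0,0,-0.15,0,0,0,-1, 0,0,-0.2,0,0,0,-1, 0,0,-0.2,0,0,0,-1, 0,0,-0.2,0,0,0,-1, 0,0,-0.2,0,0,0,-1]'
```

```text
time: 19.1
tool_pos: [503.2, 370.5, 104.3]
tcp_rot: [3.135, -0.001, 2.045]
contact_force: [-0.3, 0.0, 12.0]
grip_width: 8.0
time: 19.6
tool_pos: [503.2, 370.5, 104.2]
tcp_rot: [3.134, -0.001, 2.045]
contact_force: [0.1, -0.7, 15.2]
grip_width: 7.8
```

```bash
python3 -m inch '[0,0,-0.15,0,0,0,-1, 0,0,-0.25,0,0,0,-1, 0,0,-0.3,0,0,0,-1, 0,0,-0.3,0,0,0,-1, 0,0,-0.3,0,0,0,-1]'
```

```text
time: 20.1
tool_pos: [503.2, 370.5, 104.2]
tcp_rot: [3.133, -0.001, 2.045]
contact_force: [-2.3, -1.1, 21.0]
grip_width: 7.4
```

```bash
python3 -m inch '[0,0,-0.1,0,0,0,-1, 0,0,0,0,0,0,-1, 0,0,0,0,0,0,-0.9, 0,0,0,0,0,0,-0.7, 0,0,0,0,0,0,-0.6]'
python3 - <<'E'
from h import *
import json
json.dump({k:np.array(v).tolist() for k,v in bot.calibration("wrist").items()},open("w10.json","w"))
print(bot.get_obs()["tool_pos"],bot.get_obs()["grip_width"])
a=bot.capture("wrist");cv2.imwrite('pics/w10a.png',cv2.resize(a[170:320,220:420,::-1],None,fx=4,fy=4,interpolation=cv2.INTER_CUBIC))
E
```

```text
time: 20.6
tool_pos: [501.9, 369.9, 103.0]
tcp_rot: [3.137, -0.001, 2.045]
contact_force: [1.1, 0.1, 0.6]
grip_width: 16.5
[501.90148691 369.87696111 102.98949486] 16.526971750617733
```

View pics/w10a.png

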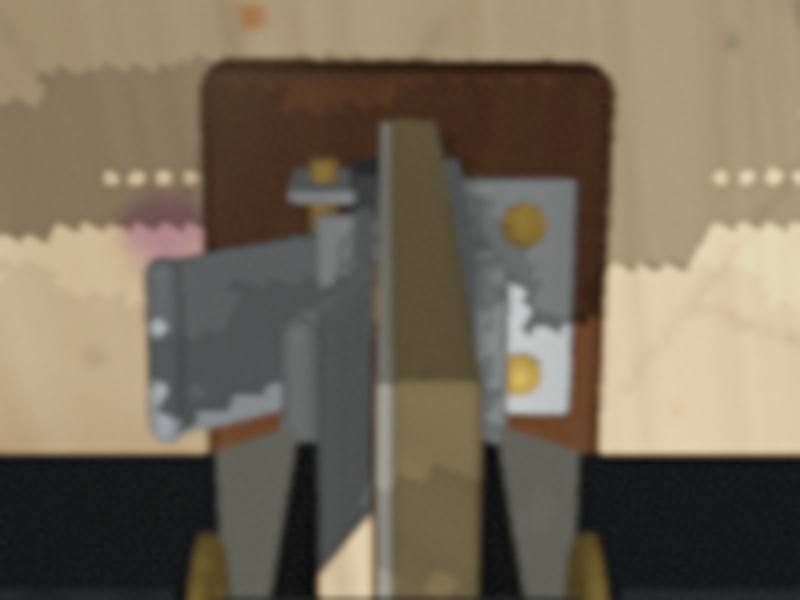

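Run:
```python
from h import *
import json
c=json.load(open("w10.json"));t=np.array([501.9,369.88,103.])
a=2.045-np.pi/2;X=np.array([np.cos(a),np.sin(a)]);Y=np.array([-X[1],X[0]])
def m(nm,u,v,z):
    p=ray("",220+u/4,170+v/4,z,c); print(nm,p.round(1),((p-t)[:2]@X).round(2),((p-t)[:2]@Y).round(2))
m("pbot f",380,121,32);m("pbot b",437,121,32);m("ptop f",376,380,147);m("ptop b",480,380,147)
m("base FL",205,66,18);m("base BL",609,66,18);m("base leftmid",400,64,18)
m("plate L",576,178,19);m("plate R",570,414,19)
m("tabL",150,262,45);m("tabR",152,440,45)
```

```text
pbot f [487.4 396.6  32. ] -0.65 30.41
pbot b [494.7 400.4  32. ] 7.54 30.4
ptop f [487.4 397.  147. ] -0.5 30.7
ptop b [494.4 400.5 147. ] 7.28 30.68
base FL [461.2 389.9  18. ] -27.11 36.41
base BL [515.5 417.7  18. ] 33.93 36.36
base leftmid [487.2 403.6  18. ] 2.33 36.69
plate L [519.2 400.4  19. ] 29.33 19.3
plate R [536.9 366.3  19. ] 29.5 -19.12
tabL [467.1 366.5  45. ] -32.53 12.93
tabR [478.4 342.8  45. ] -33.3 -13.38
```

Run:
```python
from h import *
import json
def m(c,X,Y,nm,u,v,z):
    p=ray("",u,v,z,c)[:2]; print(nm,(p@X).round(2),(p@Y).round(2))
a=np.deg2rad(35.9);X=np.array([np.cos(a),np.sin(a)]);Y=np.array([-X[1],X[0]])
c=json.load(open("w1.json"))
for nm,u,v,z in [("green pbot",200,111,32),("plate L",316,143,19),("plate R",316,312,19),("ptop",200,183,147),("base left",200,33,18),("platel2",316,458,19)]: m(c,X,Y,nm,270+u/4,140+v/4,z)
# w4: shift w1 camera by tcp difference
c=json.load(open("w1.json"));T=np.array(c["cam_to_world"]);T[:3,3]+=np.array([444.47,266.52,161.63])-np.array([402.03,324.15,225.86]);c["cam_to_world"]=T
print("w4")
for nm,u,v,z in [("ochre pbot",290,71,32),("plate L",372,93,19),("plate R",372,212,19),("ptop",290,147,147)]: m(c,X,Y,nm,200+u/2.4,150+v/2.4,z)
c=json.load(open("w1.json"));T=np.array(c["cam_to_world"]);T[:3,3]+=np.array([401.43,330.65,105.84])-np.array([402.03,324.15,225.86]);c["cam_to_world"]=T
print("w3")
for nm,u,v,z in [("green pbot",270,113,32),("plate L",374,138,19),("plate R",374,277,19),("ptop",290,258,147),("base left",270,38,18)]: m(c,X,Y,nm,200+u/2.4,150+v/2.4,z)
```

```text
green pbot 517.58 64.04
plate L 543.73 55.69
plate R 544.48 16.78
ptop 517.41 64.26
base left 517.6 79.85
platel2 545.17 -18.65
w4
ochre pbot 518.67 -9.89
plate L 544.3 -18.32
plate R 545.19 -56.79
ptop 518.26 -9.63
w3
green pbot 516.37 63.98
plate L 542.87 55.34
plate R 543.77 17.59
ptop 520.81 64.46
base left 516.22 80.67
```

```bash
python3 -m inch '[0.1,0.1,0,0,0,0,-0.4, 0.1,0.1,0,0,0,0,-0.4, 0.1,0.1,0.5,0,0,0,-0.4, 0.1,0.1,2.5,0,0,0,-0.4, 0.1,0.1,5.5,0,0,0,-0.4]'
python3 -m inch '[-0.3,0.6,4,0,0,0,-0.4, -1,2,8,0,0,0,-0.4, -2.5,4.7,9,0,0,0,-0.4, -2.5,4.7,9,0,0,0,-0.4, -2.5,4.7,9,0,0,0,-0.4]'
python3 -m inch '[0,0,0,0,0,0,-0.4, 0,0,0,0,0,0,-0.4, 0,0,0,0,0,0,-0.4, 0,0,0,0,0,0,-0.4, 0,0,0,0,0,0,-0.4]'
python3 - <<'E'
from h import *
import json
json.dump({k:np.array(v).tolist() for k,v in bot.calibration("wrist").items()},open("w11.json","w"))
for n in ["wrist","scene","side"]: cv2.imwrite(f"pics/{n}11.png",bot.capture(n)[:,:,::-1])
E
```

```text
time: 21.15
tool_pos: [502.0, 370.4, 157.1]
tcp_rot: [3.141, -0.001, 2.045]
contact_force: [-0.4, -0.3, -0.7]
grip_width: 27.5
time: 21.65
tool_pos: [476.5, 417.6, 247.2]
tcp_rot: [3.141, -0.001, 2.046]
contact_force: [-0.8, -0.1, -0.3]
grip_width: 27.5
time: 22.15
tool_pos: [476.7, 417.3, 247.1]
tcp_rot: [3.141, -0.001, 2.046]
contact_force: [-0.2, 0.6, -0.2]
grip_width: 27.2
```

View pics/wrist11.png

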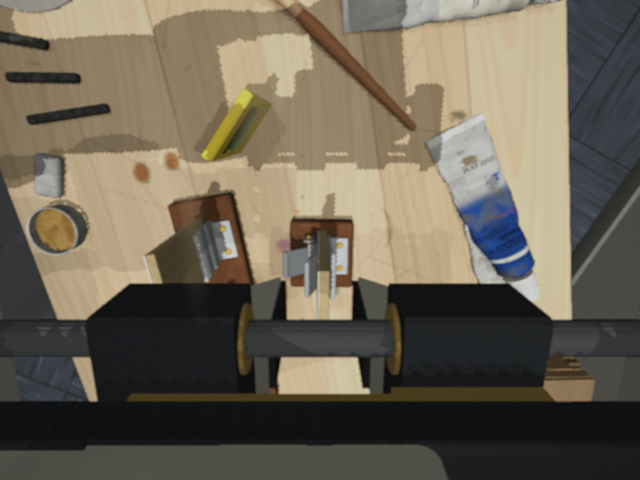

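View pics/scene11.png

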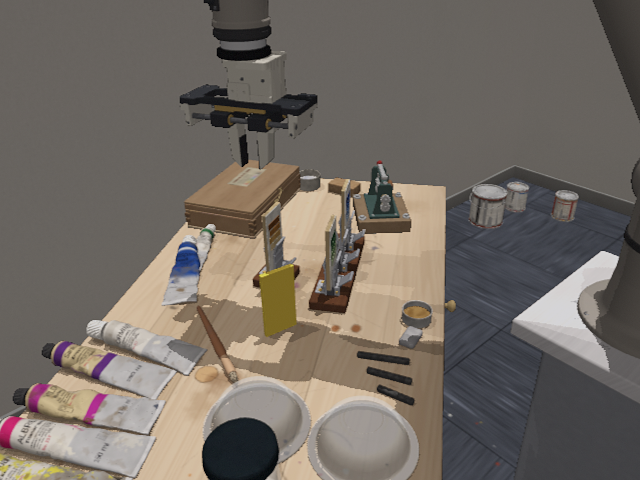

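View pics/side11.png

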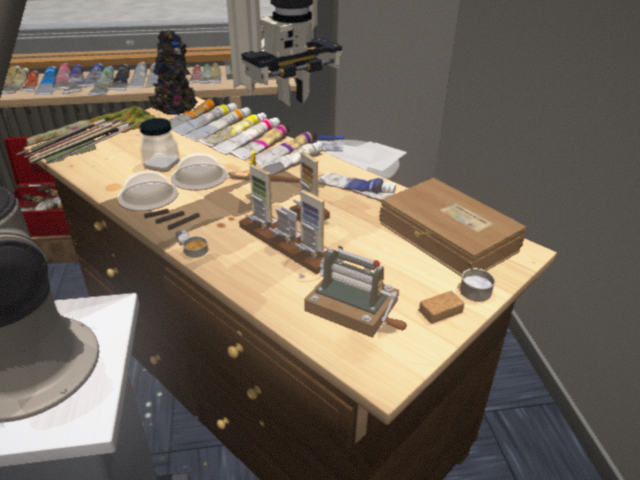

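Run:
```python
import cv2
a=cv2.imread('pics/wrist11.png');cv2.imwrite('pics/w11a.png',cv2.resize(a[205:330,270:370],None,fx=4.8*1,fy=4.8,interpolation=cv2.INTER_CUBIC))
a=cv2.imread('pics/side11.png');cv2.imwrite('pics/d11a.png',cv2.resize(a[140:260,230:350],None,fx=5,fy=5,interpolation=cv2.INTER_CUBIC))
a=cv2.imread('pics/scene11.png');cv2.imwrite('pics/s11a.png',cv2.resize(a[190:310,240:360],None,fx=5,fy=5,interpolation=cv2.INTER_CUBIC))
```

```text
(no output)
```

View pics/w11a.png

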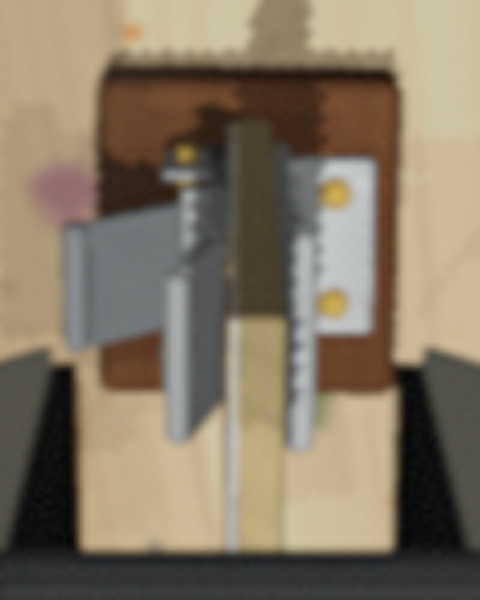

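View pics/d11a.png

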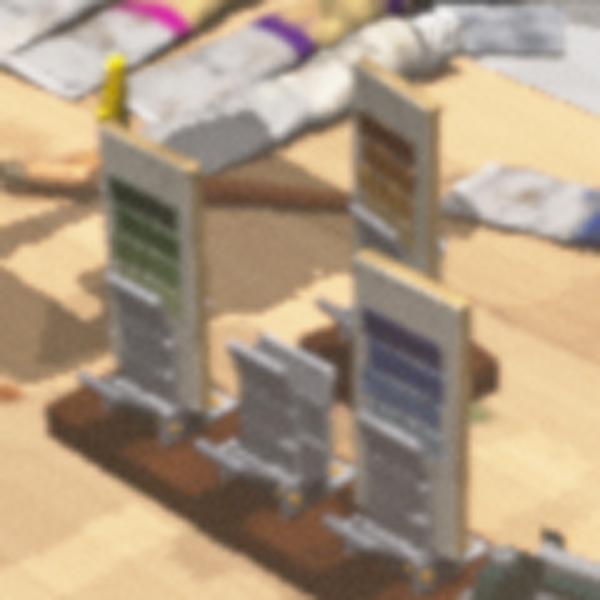

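View pics/s11a.png

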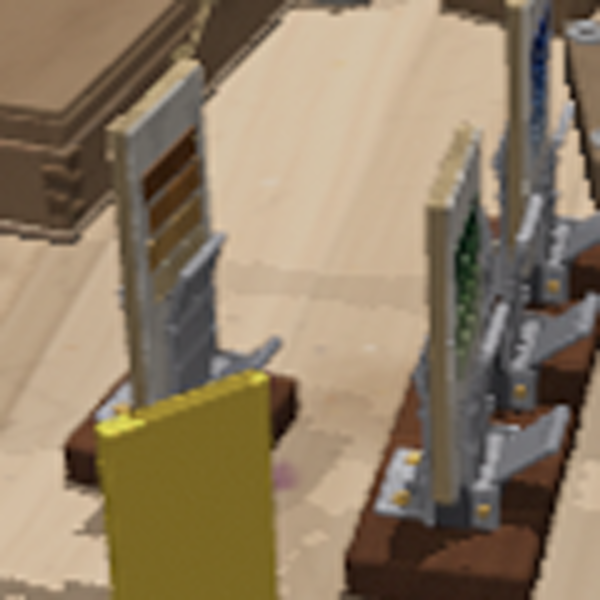

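Run:
```python
from h import *
import json
a=2.046-np.pi/2;X=np.array([np.cos(a),np.sin(a)]);Y=np.array([-X[1],X[0]])
c=json.load(open("w11.json"))
for nm,u,v,z in [("base L",250,72,18),("base R",250,390,18),("base F",100,230,18),("base B",394,230,18),("plate L",374,157,19),("plate R",374,333,19),("pbot L",250,121,32),("ptop L",250,317,147),("pbot f",229,121,32),("pbot b",272,121,32),("fronttip L",178,275,86),("fronttip R",178,440,86),("backtip R",300,450,78),("backtip L",300,235,78)]:
    p=ray("",270+u/4.8,205+v/4.8,z,c)[:2]; print(nm,(p@X).round(2),(p@Y).round(2))
```

```text
base L 619.4 136.32
base R 619.54 66.5
base F 588.04 102.43
base B 649.66 102.41
plate L 645.09 118.53
plate R 645.82 79.85
pbot L 619.29 129.48
ptop L 618.28 129.72
pbot f 615.12 129.48
pbot b 623.67 129.48
fronttip L 606.33 115.42
fronttip R 606.08 84.46
backtip R 628.13 79.0
backtip L 627.77 120.18
```

Run:
```python
from h import *
a=2.046-np.pi/2;X=np.array([np.cos(a),np.sin(a)]);Y=np.array([-X[1],X[0]])
for sx,sy in [(618.5,101.6)]:
  for z in (147,142,32):
    for nm,x,y in [("fl",-4,28),("bl",4,28),("fr",-4,-28),("br",4,-28)]:
      P=[*((sx+x)*X+(sy+y)*Y),z]
      u,v=proj("scene",P)[0];w,q=proj("side",P)[0]
      print(z,nm,"s11a",round((u-240)*5),round((v-190)*5)," d11a",round((w-230)*5),round((q-140)*5))
# rail green ref
a=np.deg2rad(35.9);X=np.array([np.cos(a),np.sin(a)]);Y=np.array([-X[1],X[0]])
for nm,x,y in [("fl",-4,28),("bl",4,28),("fr",-4,-28),("br",4,-28)]:
  P=[*((517.3+x)*X+(36.2+y)*Y),147];u,v=proj("scene",P)[0];w,q=proj("side",P)[0]
  print("green",nm,"s11a",round((u-240)*5),round((v-190)*5)," d11a",round((w-230)*5),round((q-140)*5))
```

```text
147 fl s11a 121 135  d11a 345 55
147 bl s11a 99 131  d11a 360 50
147 fr s11a 193 63  d11a 422 104
147 br s11a 172 60  d11a 438 99
142 fl s11a 122 148  d11a 345 66
142 bl s11a 100 144  d11a 361 61
142 fr s11a 194 76  d11a 422 115
142 br s11a 173 73  d11a 438 110
32 fl s11a 144 423  d11a 348 288
32 bl s11a 124 418  d11a 363 283
32 fr s11a 211 342  d11a 421 342
32 br s11a 192 338  d11a 436 337
green fl s11a 437 209  d11a 92 119
green bl s11a 412 206  d11a 108 112
green fr s11a 473 126  d11a 182 166
green br s11a 449 124  d11a 197 159
```

```bash
python3 -c "
from plant import bot
print(bot.get_obs()['contact_force'],bot.close_job())"
```

```text
the job is handed in; nothing more can be done
[ 0.0343309  -0.27161525  1.37974669] None
```

The weak clip was the middle one, holding the ochre panel. I moved that panel to the spare clip on the stand, pressed it fully home, and handed the job in at about 22 s with the gripper clear.

- **Finding it:** The green panel held at about 9 N without moving. The ochre panel slid out at about 2 N. I did not tug the blue panel, since ochre was clearly the weak one.
- **Fully home:** Pressing in took about 10 to 14 N. It then stopped hard: the force rose from 12 to 21 N with no further movement. The stop was at 104.2 mm tool height, against 104.4 mm when I first gripped it in the rail. The camera views put its top edge at about 147 mm, give or take 1 mm.
- **Centring:** The checks disagreed a little. The clip features put the panel about 2 to 2.5 mm to the left (+y) of centre. The stand's foot edges put it about 0 to 1.5 mm off. I judged this good enough and did not nudge it.
- **Everything else:** In the last pictures the green, blue and yellow panels and the loose items look undisturbed.

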